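Draw the flat bar from the sloping rack and lay it in the checking cradle

ROBOT

A 6-joint arm with a two-finger parallel gripper is mounted at the origin on the work surface. World frame = base frame: x ahead of the robot, y to its left, z up, the work surface at z = 0. Lengths are in m, angles in degrees, forces in N, time in s.
With the tool pointing down it reaches from about 0.25 to 0.725 m from the base axis. Payload 9.7 kg.
Tool frame: the origin (TCP) lies between the finger pads; the fingertips stand bot.tcp_to_tips ahead of it and the grasp point (between the pads) lies 11 mm behind it (bot.tcp_to_tips is the distance from the TCP to the fingertips, in m); z points along the fingers, y is the line along which they close (so a half turn about z gives the same grasp; the last joint's range is limited). The gripper opens to 85 mm and grips with 20 to 120 N. Pads are 22 mm wide; open, the fingers measure 114 mm over their backs; the gripper's body (76 mm by 85 mm) begins 54 mm behind the grasp point. The pads swing forward as they close: fully open they stand 13 mm farther back than shut.
Start: joints at [-68.01, 4.979, 10.078, 95.1, 0, 90], TCP at [0.206, -0.51, 0.239] pointing down, gripper open.
Joint ranges: [-179.16, 179.16], [-48.56, 103.87], [-65.8, 70.77], [-126.05, 130.52], [-82.76, 87.17], [-180, 180]. Speed limits (degrees/s): [127.2, 127.2, 147.25, 180, 180, 180].

INTERFACE

Orientations are given as [roll, pitch, yaw] about the fixed x, y, z axes, in that order (R = Rz(yaw) Ry(pitch) Rx(roll)).
In Python, from workcell import bot gives the robot as it stands. The module is installed in compiled form; this text tells all that it offers.
- The arm moves only by the tool carry_out, never from a script. Its arguments are lists of equal length, an entry for each row: "linear": the shift along the world's x, y, z normalised to -1 to 1, where 1 is 2 cm, a list of three; "rotation": the turn, a rotation vector about the world's x, y, z normalised to -1 to 1, where 1 is 8 degrees, a list of three; "grip": the closure, from -1 (fully open) to 1 (shut). In form: {"linear": [[tx, ty, tz], ...], "rotation": [[rx, ry, rz], ...], "grip": [grip, ...]}. A call has 1 to 12 rows; each row shifts and turns the commanded pose from where the row before left it; what a row does not reach is not made up. A row lasts 1/10 s, in which the tool goes at most 50 mm and 8.59 degrees, less where a joint would pass 70% of its speed; a pose out of reach is approached as far as the arm can. A call with a number of a shift or a turn outside -1 to 1 is refused whole. A call with a gripper value outside its range is refused whole. The fingers move at their own pace and stop on an object; "grip_force" is the grip in N (left out, the last holds). Time passes only in rows, so rows that do not move let the fingers close. It gives the time, the measured TCP pose, the force, the opening and the grip force at its end, in the units of the state.
- bot.get_obs(): the state, without advancing time (a new reading comes with each control period).
- bot.camera(name): name is "side" or "top"; returns the picture (480x640x3 uint8, blue, green, red); there is no depth.
- bot.camera_model(name): a dict with "fx", "fy", "cx", "cy" (pixels), "camera_from_world" (4x4, takes a point from world to camera coordinates). Camera axes: x right, y up, looking along -z (the intrinsics and any distortion apply to the point x, -y, -z); pixel columns grow to the right and rows downward; lengths in m; the calibration is good to about 2 mm. A picture is of the moment at which its call begins. camera_model takes no time and is no camera call.
- bot.job_done(): hands the job in; it is judged then, once.
The state is a dict: "time": time; "q": joint angles; "qd": joint speeds; "joint_efforts": joint torques, N m; "ee_pos": TCP position; "tcp_rot": TCP orientation; "wrist_force": force on the tool from outside, world axes, zero at the start; "torque": the same for the moment, N m; "opening": finger opening in m; "grasp_force": force on a finger pad.
Only numpy, scipy, OpenCV 4.12 (cv2) and the standard library are available. Lean on these libraries where they do the work, as an engineer would, in place of code of your own. Each camera call takes 0.05 s, during which the arm holds its last target. There are 200 camera calls.

TASK

Take the flat bar, not the round rod, out of the sloping rack: lift its low end over the lip and draw it out endwise, clear of the rack's roof. Then lay it level in both saddles of the checking cradle, bring one end gently up against the end stop so that it touches, and let go. Leave the round rod in its lane and the rubber boots where they stand.

Things in the scene. Friction and masses are not known exactly. Their poses are not given: they have to be found in the camera images.
- deck: Fixed deck of the grey-painted two-lane bar rack, sloping 35 degrees; rack moved and yawed between runs. Origin: midway between lanes, at floor level of the lanes, at the lips' inner faces, 95 mm above the table. x points up the slope (roughly robot +y), y level across the lanes, z square to the slope. Lane centres at y = -42 and +42 mm; either may hold the flat bar.
- lips (a point): Same point as the deck's origin. In deck axes each lane has a lip at x = -8 to 0 mm, 16 mm wide, top at z = 11 mm, then an open rail to x = 115, 16 mm wide, 10 mm thick below z = 0; beside and under it is room for fingers, except a 14 mm wide post below the lip. Bar lies about 2 mm behind the lip.
- roof_edge (a point): Middle of the roof's lower front edge: deck x = 115 mm, z = 22 mm. From here to x = 215 mm each lane is a tunnel: side walls 29 mm apart, floor z = 0, roof underside z = 22, top z = 28, closed at the back. The bar's low end can rise about 23 mm before the bar meets the roof.
- crossbar (a point): Middle of a fixed level steel tube, 16 mm thick, 242 mm long along deck y, over the low ends of the lanes: 173 mm above the deck origin, 8 mm uphill of it. Its 12 mm side arms at deck y = -115 and +115 run level uphill 142 mm, then down to the table. It blocks an upright tool; come about square to the slope, leaning out over the low end.
- bar: The flat aluminium bar, 200 x 24 x 12 mm, about 155 g, lying in one lane, low end about 2 mm from the lip. Origin: centre of its underside; x along its length (in the rack: uphill), y across its 24 mm width, z out of its upper face.
- bar_front (a point): Centre of the bar's end face at its -x end (the low end in the rack), at mid thickness.
- bar_rear (a point): Centre of the bar's end face at its +x end (under the roof in the rack), at mid thickness.
- rod: The round aluminium rod, 18 mm diameter, 200 mm long, lying in the other lane. Origin: middle of its underside as built; x along its length. To be left there.
- cradle: Fixed checking cradle, moved and yawed between runs. Origin: on the table under the middle of the bar's final place; x along the bar (roughly robot +y, away from the stop), y across, z up. Grey base plate x = -122 to 112, 70 mm wide, 8 mm thick. Steel saddles centred at x = -30 and +70 mm. In the saddles the bar's mid thickness is 40 mm above the table.
- saddles (a point): Cradle x = 20, y = 0, z = 34 mm: midway between the two saddles, at their slot floor. Each saddle is 12 mm thick along x, 49 mm wide, its slot 29 mm wide with cheeks up to about 50 mm above the table, flared outward at the top.
- stop (a point): Centre line of the end stop's face towards the saddles: cradle x = -100, y = 0, z = 40 mm. Rigid steel block, 28 mm wide, top 48 mm above the table. Between it and the first saddle the space above the 8 mm base plate is free for the fingers.
- boot0: A black stepped rubber boot, 36 mm across, 30 mm tall, standing on the table; origin at the centre of its foot. To be left alone.
- boot1: A black stepped rubber boot, 36 mm across, 30 mm tall, standing on the table; origin at the centre of its foot. To be left alone.
- boot2: A black stepped rubber boot, 36 mm across, 30 mm tall, standing on the table; origin at the centre of its foot. To be left alone.
- boot3: A black stepped rubber boot, 36 mm across, 30 mm tall, standing on the table; origin at the centre of its foot. To be left alone.
- boot4: A black stepped rubber boot, 36 mm across, 30 mm tall, standing on the table; origin at the centre of its foot. To be left alone.
Things that resemble listed ones, but are neither listed nor needed, are in the scene too. What is shaped like the bar but blue is not meant.

How it is judged (in metres and radians):
On the way, in this order (a step that is already met when the one before it is completed fails the run):
1. the bar's low end is lifted above the lip while its other end is still under the roof (z of bar_front in the frame of deck above 0.018 m and x of bar_rear in the frame of deck above 0.15 m), for 0.1 s.
2. the bar is drawn out, its other end clear of the roof (x of bar_rear in the frame of deck below 0.112 m), for 0.1 s.
At the end, for the whole second after the job is handed in: The flat bar lies in both saddles: both end centres within 5 mm of the cradle's centre line and 40 mm above the table (within 4 mm), one end within 2 mm of the stop face, at rest; the round rod is within 30 mm of where it started ((x of bar_front in the frame of cradle between -0.104 and -0.098 m or x of bar_rear in the frame of cradle between -0.104 and -0.098 m) and y of bar_front in the frame of cradle between -0.005 and 0.005 m and z of bar_front in the frame of cradle between 0.036 and 0.044 m and y of bar_rear in the frame of cradle between -0.005 and 0.005 m and z of bar_rear in the frame of cradle between 0.036 and 0.044 m and linear speed of bar below 0.01 m/s and distance of rod from where it was at the start of the episode below 0.03 m); the robot touches nothing.
It fails at once if the bar is pressed on the cradle or its stop with more than 30 N (contact force between bar and cradle above 30 N).
It fails at once if the round rod is pulled out of place (30 mm) (distance of rod from where it was at the start of the episode above 0.03 m).
It fails at once if a rubber boot is shifted by more than 30 mm (distance of any of boot0, boot1, boot2, boot3, boot4 from where it was at the start of the episode above 0.03 m).
It also fails if it takes over 46 s, if anything falls off the work surface, if the arm or the gripper's body presses on something with over 40 N, if the wrist force passes 120 N, or if a joint passes its speed limit or range.

## Working session

There is one attempt and no reset: what is moved stays moved. The work goes in short steps, Python scripts to look and compute and a tool call to move; the robot and the scene stay as the last step left them, time stands still between calls to the robot, and variables do not carry over. Pictures are saved under pics/ and viewed, at most 10 in all, crops included, and the job is handed in when it is done.

Besides the shell and the picture viewer there is one more tool, called after "Emit:" by a JSON object that holds its "op" and its "data". carry_out: Moves the arm, as the interface text tells. Its arguments: {"type":"object","properties":{"linear":{"type":"array","items":{"type":"array","items":{"type":"number"}}},"rotation":{"type":"array","items":{"type":"array","items":{"type":"number"}}},"grip":{"type":"array","items":{"type":"number"}},"grip_force":{"type":"number"}},"required":["linear","rotation","grip"]}

```bash
mkdir -p pics; python3 - <<'E'
from workcell import bot
import cv2,numpy as np
for n in("side","top"):
    im=bot.camera(n);cv2.imwrite(f"pics/{n}0.png",im)
    m=bot.camera_model(n);print(n,{k:(np.round(v,4).tolist()) for k,v in m.items()})
print(bot.tcp_to_tips,bot.get_obs())
E
```

```text
side {'fx': 457.2168, 'fy': 457.2168, 'cx': 320.2847, 'cy': 240.641, 'camera_from_world': [[0.9874, -0.1568, -0.0217, -0.548], [0.0944, 0.4731, 0.8759, -0.2123], [-0.1271, -0.8669, 0.4819, -0.9818], [0.0, 0.0, 0.0, 1.0]]}
top {'fx': 447.8705, 'fy': 447.8705, 'cx': 321.4478, 'cy': 237.6694, 'camera_from_world': [[-0.0057, -0.9998, 0.0179, -0.0069], [0.9895, -0.003, 0.1446, -0.5759], [-0.1445, 0.0185, 0.9893, -1.0082], [0.0, 0.0, 0.0, 1.0]]}
0.008 {'time': 0.1, 'q': array([-6.80101677e+01,  5.00699477e+00,  1.00394374e+01,  9.50987912e+01,
       -8.82227327e-04,  8.99999361e+01]), 'qd': array([-0.00112537, -0.0920541 ,  0.08532214, -0.04755303,  0.07569142,
       -0.0097339 ]), 'joint_efforts': array([-2.43284740e-03, -5.21563447e+01,  4.65652013e+01,  1.60607463e-02,
       -9.95236678e-05,  3.74374213e-05]), 'ee_pos': array([ 0.20586833, -0.50981383,  0.23866708]), 'tcp_rot': array([-1.79933652e+02,  8.82152694e-04,  2.19898973e+01]), 'wrist_force': array([ 0.07623603,  1.02203935, -0.10684157]), 'torque': array([ 0.01673745, -0.00593565,  0.01898144]), 'grasp_force': 0.0, 'opening': 0.08571185682414673}
```

View pics/side0.png

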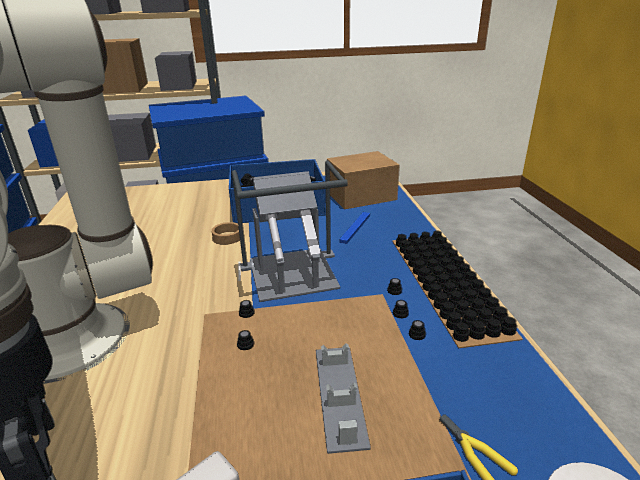

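View pics/top0.png

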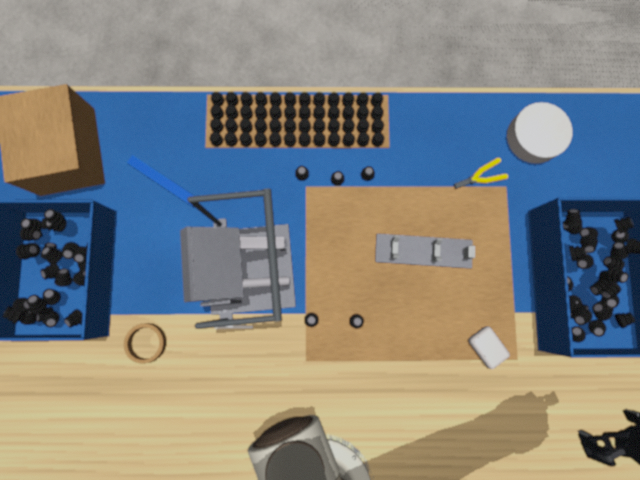

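The side picture shows the rack around (285,240), with the cradle at (343,400). In the top picture the rack is around (240,265) and the cradle around (425,250). Bar candidates:
- **Wide light piece:** side (310,232), top (262,242). It looks flat and fits the description.
- **Narrow piece:** side (275,238), top (266,283). It looks round, so it is probably the rod.
- **Blue strip:** side (355,227). It's excluded by its colour.

I'll confirm with an enlarged crop.

```bash
python3 - <<'E'
import cv2,numpy as np
s=cv2.imread("pics/side0.png");t=cv2.imread("pics/top0.png")
a=cv2.resize(s[165:305,225:355],None,fx=4,fy=4,interpolation=cv2.INTER_CUBIC)
b=cv2.resize(t[180:335,175:305],None,fx=3.6,fy=3.6,interpolation=cv2.INTER_CUBIC)
cv2.imwrite("pics/c_s.png",a);cv2.imwrite("pics/c_t.png",b)
a=cv2.resize(s[335:460,305:380],None,fx=4.6,fy=4.6,interpolation=cv2.INTER_CUBIC)
b=cv2.resize(t[225:275,368:482],None,fx=3.8,fy=3.8,interpolation=cv2.INTER_CUBIC)
c=np.zeros((max(a.shape[0],b.shape[0]),a.shape[1]+b.shape[1],3),np.uint8);c[:a.shape[0],:a.shape[1]]=a;c[:b.shape[0],a.shape[1]:]=b
cv2.imwrite("pics/c_c.png",c);print(a.shape,b.shape)
E
```

```text
(575, 345, 3) (190, 433, 3)
```

View pics/c_s.png

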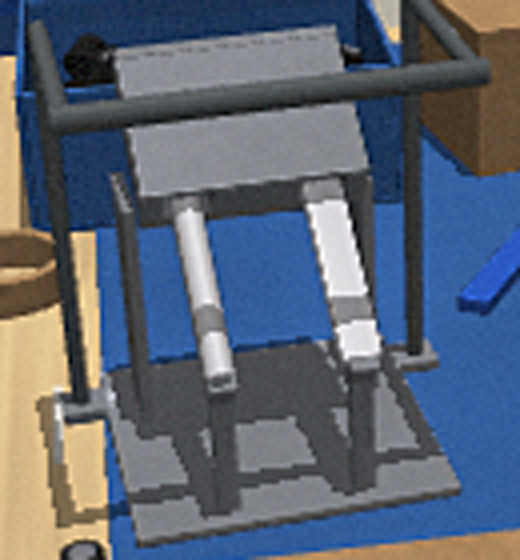

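View pics/c_t.png

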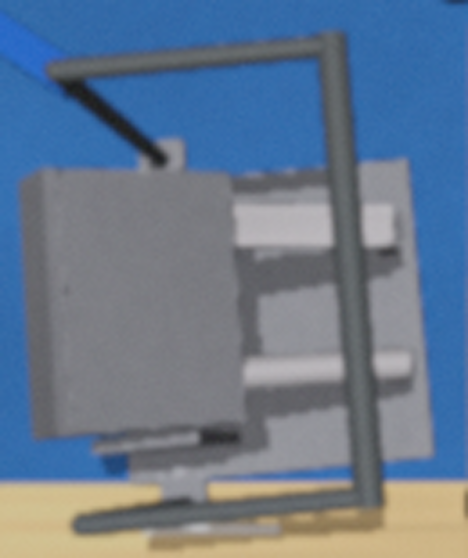

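View pics/c_c.png

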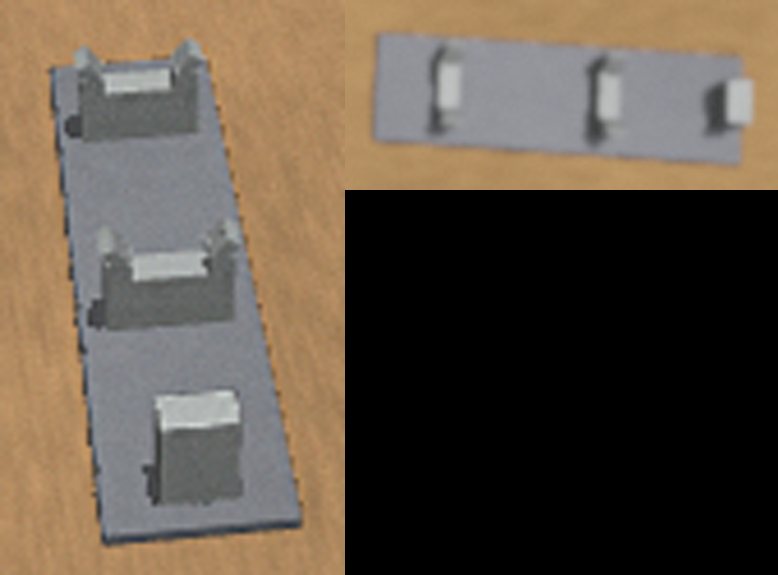

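The crops confirm it. The bar is the wide piece with a rectangular end, in the right lane of the side view (crop (340,270), its low end at (362,355)). The rod is the round one, with its low end at (220,380). I read the crossbar corners, roof edge corners and cradle outlines off these crops and will cast rays through them.

```bash
cat > h.py <<'E'
import numpy as np,cv2
from workcell import bot
def P(n,pts,z):
    m=bot.camera_model(n);T=np.array(m["camera_from_world"]);R,t=T[:3,:3],T[:3,3];c=-R.T@t;o=[]
    for u,v in pts:
        d=R.T@np.array([(u-m["cx"])/m["fx"],-(v-m["cy"])/m["fy"],-1]);o.append((c+d*(z-c[2])/d[2])[:2]*1000)
    return np.array(o)
def un(p,s,o): return [((a+.5)/s-.5+o[0],(b+.5)/s-.5+o[1]) for a,b in p]
E
python3 - <<'E'
from h import *
np.set_printoptions(precision=1,suppress=True)
def show(l,p):
    d=p[1]-p[0];print(l,p.tolist(),"mid",p.mean(0),"len %.1f dir %.1f"%(np.hypot(*d),np.degrees(np.arctan2(d[1],d[0]))))
S=lambda p:un(p,4,(225,165));T=lambda p:un(p,3.6,(175,180))
show("cross top",P("top",T([(369,496),(333,45)]),.268))
show("cross side",P("side",S([(55,118),(482,71)]),.268))
show("roof top",P("top",T([(243,432),(232,173)]),.1839))
show("roof side",P("side",S([(138,197),(370,179)]),.1839))
show("barend top",P("top",T([(396,248),(394,203)]),.106))
show("barend side",P("side",S([(345,362),(381,352)]),.106))
show("barline top",P("top",T([(395,226)]),.106).repeat(2,0))
show("bar @roof top",P("top",T([(235,247),(233,204)]),.095+.115*np.sin(.6109)+.012*np.cos(.6109)))
# cradle plate by colour
for n,roi in(("top",(365,225,485,280)),("side",(305,335,380,460))):
    im=cv2.imread(f"pics/{n}0.png");h=cv2.cvtColor(im,cv2.COLOR_BGR2HSV)
    x0,y0,x1,y1=roi;m=np.zeros(h.shape[:2],np.uint8);b,r=im[...,0].astype(int),im[...,2].astype(int)
    m[y0:y1,x0:x1]=((b-r>-8)*255).astype(np.uint8)[y0:y1,x0:x1]
    c=max(cv2.findContours(m,0,1)[0],key=cv2.contourArea)
    a=cv2.approxPolyDP(cv2.convexHull(c),4,True)[:,0];print(n,cv2.contourArea(c),a.tolist())
    w=P(n,a.astype(float),.008);print(w.tolist())
    r=cv2.minAreaRect(P(n,cv2.convexHull(c)[:,0].astype(float),.008).astype(np.float32));print(r)
# saddle floors, stop
Cs=lambda p:un(p,4.6,(305,335));Ct=lambda p:un([(a-345,b) for a,b in p],3.8,(368,225))
for l,pt,ps,z in(("far saddle",(450,84),(138,82),.034),("near saddle",(609,98),(170,265),.034),("stop top",(740,102),(199,410),.048)):
    print(l,P("top",Ct([pt]),z),P("side",Cs([ps]),z))
print("stop side edge",P("side",Cs([(158,402),(240,393)]),.048),P("side",Cs([(162,430),(241,424)]),.048))
E
```

```text
cross top [[399.2388652572844, 74.6980256761119], [628.6504597072901, 95.22206882037393]] mid [513.9  85. ] len 230.3 dir 5.1
cross side [[397.15447343909005, 82.9790000308711], [633.1317623298766, 101.17930929135066]] mid [515.1  92.1] len 236.7 dir 4.4
roof top [[431.73794223192266, 150.80571778960186], [576.0483916366712, 159.83664476533627]] mid [503.9 155.3] len 144.6 dir 3.6
roof side [[436.92812433852396, 155.1000971571338], [575.5178282822784, 152.15191483712297]] mid [506.2 153.6] len 138.6 dir -1.2
barend top [[542.7379543440483, 72.47365631234017], [570.411818411109, 73.86445497718748]] mid [556.6  73.2] len 27.7 dir 2.9
barend side [[546.6443464695064, 72.23188050136741], [568.9863607442982, 79.54826911325152]] mid [557.8  75.9] len 23.5 dir 18.1
barline top [[556.2394710056807, 73.16571826145689], [556.2394710056807, 73.16571826145689]] mid [556.2  73.2] len 0.0 dir 0.0
bar @roof top [[535.7417386563108, 159.44497574854688], [560.3849231491016, 161.08596755991223]] mid [548.1 160.3] len 24.7 dir 3.8
top 2495.5 [[377, 235], [469, 240], [470, 267], [377, 261]]
[[586.9709121027487, -145.08100530884434], [573.9990555353929, -369.2566850848366], [508.21698173679977, -368.156349493191], [523.6366389279781, -143.5820924010994]]
((548.5708618164062, -259.5406494140625), (236.0806427001953, 66.4493637084961), 85.94900512695312)
side 3928.0 [[347, 344], [369, 449], [327, 452], [316, 350]]
[[589.7139436918076, -132.1334080926111], [573.303423293941, -377.473255833623], [506.9250880886812, -371.2725519707434], [524.4353339410173, -138.25681278047773]]
((549.449951171875, -251.30027770996094), (248.401123046875, 69.94970703125), 85.99801635742188)
far saddle [[ 554.8 -183.9]] [[ 555.1 -179.8]]
near saddle [[ 545.7 -282.9]] [[ 548.8 -279.4]]
stop top [[ 541.3 -359.7]] [[ 543.3 -356.7]]
stop side edge [[ 530.2 -351. ]
 [ 558.7 -352.3]] [[ 529.3 -362.5]
 [ 556.1 -364.8]]
```

```bash
cat >> h.py <<'E'
from scipy.spatial.transform import Rotation as Ro
O=np.array([514,77.5,95.]);ya=np.radians(5);u=np.array([-np.sin(ya),np.cos(ya),0]);Z=np.array([0,0,1.])
c35,s35=np.cos(np.radians(35)),np.sin(np.radians(35))
dx=c35*u+s35*Z;dz=-s35*u+c35*Z;dy=np.cross(dz,dx);D=np.c_[dx,dy,dz]
C0=np.array([549.8,-252,0]);yc=np.radians(85.9);cx=np.array([np.cos(yc),np.sin(yc),0]);cy=np.cross(Z,cx)
RT=np.c_[-dx,-dy,-dz]  # tool: y=-dy (world +x)
RT=np.c_[np.cross(-dy,-dz),-dy,-dz]
def deck(p): return O+D@np.array(p,float)
def todeck(w): return D.T@(np.array(w)-O)
def st():
    o=bot.get_obs();return np.array(o["ee_pos"])*1000,Ro.from_euler("xyz",o["tcp_rot"],degrees=True),o
def go(target,Rt):
    p,R,o=st();d=(target-p)/20;r=np.degrees((Ro.from_matrix(Rt)*R.inv()).as_rotvec())/8
    np.set_printoptions(precision=3,suppress=True);print("t",o["time"],"pos",p,"deck",todeck(p),"q",o["q"],"F",o["wrist_force"],"open",o["opening"],"gf",o["grasp_force"]);print("units lin",d,"rot",r)
E
python3 - <<'E'
from h import *
go(deck([37,-42,190]),RT); print(deck([37,-42,190]),deck([37,-42,-4]),dz)
E
```

```text
t 0.1 pos [ 205.868 -509.814  238.667] deck [-374.866  358.147  437.869] q [-68.01    5.007  10.039  95.099  -0.001  90.   ] F [ 0.076  1.022 -0.107] open 0.08571185682414673 gf 0.0
units lin [17.841 25.63   1.66 ] rot [ 3.983 -2.451  8.822]
[562.697   2.789 271.861] [552.999 113.639 112.946] [ 0.05  -0.571  0.819]
```

Emit:
{"op": "carry_out", "data": {"linear": [[0.6,0.85,0.1],[0.6,0.85,0.1],[0.6,0.85,0.1],[0.6,0.85,0.1],[0.6,0.85,0.1],[0.6,0.85,0.1],[0.6,0.85,0.1],[0.6,0.85,0.1],[0.6,0.85,0.1],[0.6,0.85,0.1],[0.6,0.85,0.1],[0.6,0.85,0.1]], "rotation": [[0.13,-0.08,0.29],[0.13,-0.08,0.29],[0.13,-0.08,0.29],[0.13,-0.08,0.29],[0.13,-0.08,0.29],[0.13,-0.08,0.29],[0.13,-0.08,0.29],[0.13,-0.08,0.29],[0.13,-0.08,0.29],[0.13,-0.08,0.29],[0.13,-0.08,0.29],[0.13,-0.08,0.29]], "grip": [-1,-1,-1,-1,-1,-1,-1,-1,-1,-1,-1,-1]}}

```text
time: 1.3
ee_pos: [0.3508, -0.3045, 0.2635]
tcp_rot: [-174.3, -13.5, 49.5]
wrist_force: [0.1, -0.6, 0.9]
opening: 0.0857
grasp_force: 0.0
```

Emit:
{"op": "carry_out", "data": {"linear": [[0.6,0.85,0.1],[0.6,0.85,0.1],[0.6,0.85,0.1],[0.6,0.85,0.1],[0.6,0.85,0.1],[0.6,0.85,0.1],[0.6,0.85,0.1],[0.6,0.85,0.1],[0.6,0.85,0.1],[0.6,0.85,0.1],[0.6,0.85,0.1],[0,0,0]], "rotation": [[0.13,-0.08,0.29],[0.13,-0.08,0.29],[0.13,-0.08,0.29],[0.13,-0.08,0.29],[0.13,-0.08,0.29],[0.13,-0.08,0.29],[0.13,-0.08,0.29],[0.13,-0.08,0.29],[0.13,-0.08,0.29],[0.13,-0.08,0.29],[0.13,-0.08,0.29],[0,0,0]], "grip": [-1,-1,-1,-1,-1,-1,-1,-1,-1,-1,-1,-1]}}

```text
time: 2.5
ee_pos: [0.4829, -0.1169, 0.2851]
tcp_rot: [-175.3, -26.8, 75.5]
wrist_force: [0.1, -0.9, -0.6]
opening: 0.0852
grasp_force: 0.0
```

```bash
python3 - <<'E'
from h import *
go(deck([37,-42,190]),RT)
E
```

```text
t 2.5 pos [ 482.86  -116.857  285.065] deck [-47.362  47.96  265.19 ] q [-27.153   6.783  13.423 107.978  24.844  73.695] F [ 0.12  -0.876 -0.614] open 0.08519567862711043 gf 0.0
units lin [ 3.992  5.982 -0.66 ] rot [ 0.985 -0.589  2.127]
```

Emit:
{"op": "carry_out", "data": {"linear": [[0.57,0.85,-0.1],[0.57,0.85,-0.1],[0.57,0.85,-0.1],[0.57,0.85,-0.1],[0.57,0.85,-0.1],[0.57,0.85,-0.1],[0.57,0.85,-0.1],[0,0,0]], "rotation": [[0.14,-0.084,0.304],[0.14,-0.084,0.304],[0.14,-0.084,0.304],[0.14,-0.084,0.304],[0.14,-0.084,0.304],[0.14,-0.084,0.304],[0.14,-0.084,0.304],[0,0,0]], "grip": [-1,-1,-1,-1,-1,-1,-1,-1]}}

```text
time: 3.3
ee_pos: [0.5627, 0.002, 0.27]
tcp_rot: [-179.9, -35.0, 94.9]
wrist_force: [-0.0, 0.5, -0.5]
opening: 0.0854
grasp_force: 0.0
```

```bash
python3 - <<'E'
from h import *
go(deck([37,-42,60]),RT)
a=bot.camera("side");b=bot.camera("top")
a=cv2.resize(a[100:310,150:400],(400,336));b=cv2.resize(b[170:400,170:420],(400,368))
c=np.zeros((368,800,3),np.uint8);c[:336,:400]=a;c[:,400:]=b;cv2.imwrite("pics/ap.png",c)
E
```

```text
t 3.3 pos [562.733   2.026 270.034] deck [ 35.327 -41.969 188.94 ] q [-15.147  16.132  20.297 107.771  32.541  65.896] F [-0.001  0.518 -0.465] open 0.08544146458767844 gf 0.0
units lin [-0.327  3.752 -5.233] rot [ 0.003 -0.008  0.001]
```

View pics/ap.png

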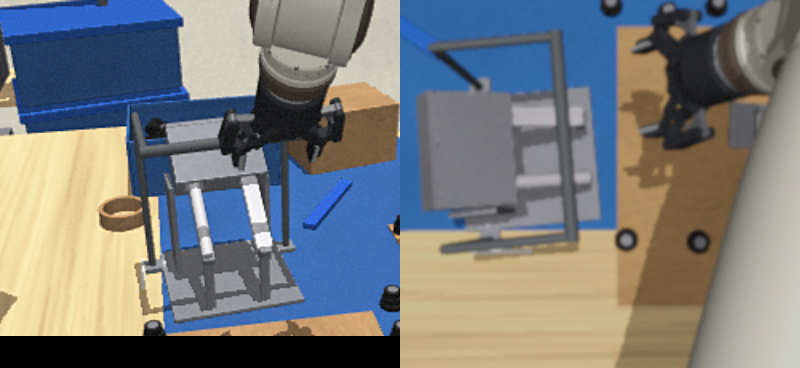

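The gripper hangs over the bar's lane, square to the slope and clear of the crossbar, with its fingers either side of the bar line at (545,115). I'll go in along the slope normal.

Emit:
{"op": "carry_out", "data": {"linear": [[-0.05,0.56,-0.82],[-0.05,0.56,-0.82],[-0.05,0.56,-0.82],[-0.05,0.56,-0.82],[-0.05,0.56,-0.82],[-0.05,0.56,-0.82],[0,0,0]], "rotation": [[0,0,0],[0,0,0],[0,0,0],[0,0,0],[0,0,0],[0,0,0],[0,0,0]], "grip": [-1,-1,-1,-1,-1,-1,-1]}}

```text
time: 4.1
ee_pos: [0.5546, 0.0677, 0.1714]
tcp_rot: [-179.8, -34.9, 94.6]
wrist_force: [-0.7, 0.3, 0.7]
opening: 0.0852
grasp_force: 0.0
```

```bash
python3 - <<'E'
from h import *
go(deck([35,-42,-4]),RT)
a=bot.camera("side");b=bot.camera("top")
a=cv2.resize(a[140:300,200:370],(425,400),interpolation=2);b=cv2.resize(b[200:300,200:300],(375,375),interpolation=2)
c=np.zeros((400,800,3),np.uint8);c[:400,:425]=a;c[:375,425:]=b;cv2.imwrite("pics/ap2.png",c)
E
```

```text
t 4.1 pos [554.613  67.656 171.438] deck [ 32.91  -39.6    70.269] q [-9.016 11.044  3.603 92.149 33.711 73.36 ] F [-0.656  0.252  0.66 ] open 0.0851999600632998 gf 0.0
units lin [-0.074  2.218 -2.982] rot [ 0.015 -0.02   0.029]
```

View pics/ap2.png

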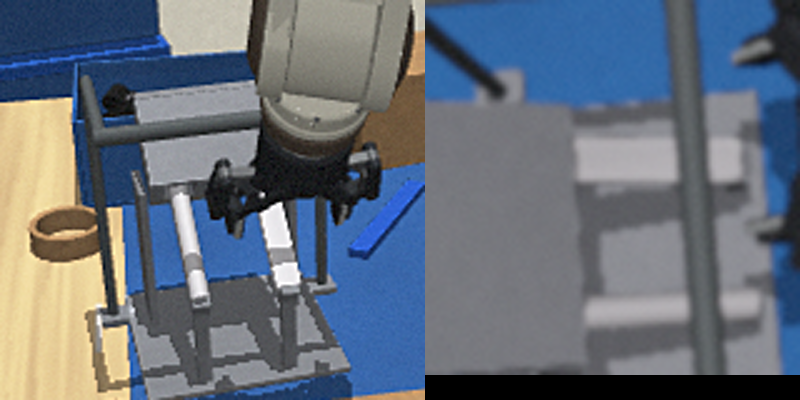

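The fingers straddle the bar: crop left (235,200) and (345,210), with the bar at (280,240). I'll finish the descent.

Emit:
{"op": "carry_out", "data": {"linear": [[-0.03,0.45,-0.6],[-0.03,0.45,-0.6],[-0.03,0.45,-0.6],[0,0.44,-0.6],[0,0.44,-0.6],[0,0,0],[0,0,0]], "rotation": [[0,0,0],[0,0,0],[0,0,0],[0,0,0],[0.015,-0.02,0.03],[0,0,0],[0,0,0]], "grip": [-1,-1,-1,-1,-1,-1,-1]}}

```text
time: 4.9
ee_pos: [0.5544, 0.1112, 0.114]
tcp_rot: [179.8, -35.0, 95.1]
wrist_force: [0.3, -0.6, 0.0]
opening: 0.0858
grasp_force: 0.0
```

```bash
python3 - <<'E'
from h import *
go(deck([35,-42,-4]),RT)
E
```

```text
t 4.9 pos [554.374 111.186 113.995] deck [ 35.501 -43.157  -1.67 ] q [-4.74  10.055 -3.812 82.661 34.429 78.213] F [ 0.295 -0.591  0.035] open 0.08578971837221261 gf 0.0
units lin [-0.062  0.041 -0.11 ] rot [0.002 0.025 0.005]
```

Emit:
{"op": "carry_out", "data": {"linear": [[-0.06,0.04,-0.1],[0,0,0],[0,0,0],[0,0,0],[0,0,0],[0,0,0],[0,0,0],[0,0,0]], "rotation": [[0,0,0],[0,0,0],[0,0,0],[0,0,0],[0,0,0],[0,0,0],[0,0,0],[0,0,0]], "grip": [-1,1,1,1,1,1,1,1], "grip_force": 60}}

```text
time: 5.7
ee_pos: [0.5529, 0.1125, 0.1111]
tcp_rot: [179.8, -35.0, 95.1]
wrist_force: [0.6, -3.4, 3.1]
opening: 0.0231
grasp_force: 59.3
```

```bash
python3 - <<'E'
from h import *
go(deck([35,-42,-4]),RT)
E
```

```text
t 5.7 pos [552.914 112.478 111.145] deck [ 35.025 -41.815  -4.816] q [-4.622  9.917 -4.289 82.278 34.443 78.336] F [ 0.64  -3.414  3.141] open 0.023110519423806156 gf 59.25956904888153
units lin [ 0.011 -0.024  0.033] rot [0.001 0.022 0.003]
```

Emit:
{"op": "carry_out", "data": {"linear": [[0.01,-0.094,0.134],[0.01,-0.094,0.134],[0.01,-0.094,0.134],[0.01,-0.094,0.134],[0,0,0],[0,0,0],[0,0,0]], "rotation": [[-0.14,-0.012,0],[-0.14,-0.012,0],[-0.14,-0.012,0],[-0.14,-0.012,0],[0,0,0],[0,0,0],[0,0,0]], "grip": [1,1,1,1,1,1,1]}}

```text
time: 6.4
ee_pos: [0.5534, 0.1051, 0.1214]
tcp_rot: [179.9, -30.5, 95.1]
wrist_force: [0.3, -0.0, -0.9]
opening: 0.0228
grasp_force: 59.3
```

```bash
python3 - <<'E'
from h import *
go(deck([35,-42,8.3]),RT)
a=bot.camera("side");cv2.imwrite("pics/lift.png",cv2.resize(a[170:280,240:350],(600,600),interpolation=2))
E
```

```text
t 6.4 pos [553.438 105.133 121.394] deck [ 34.873 -41.696   7.803] q [-3.541  8.684 -3.193 83.005 30.147 80.117] F [ 0.325 -0.033 -0.883] open 0.022843223916094047 gf 59.32991087436676
units lin [ 0.016 -0.008  0.024] rot [0.559 0.064 0.001]
```

View pics/lift.png

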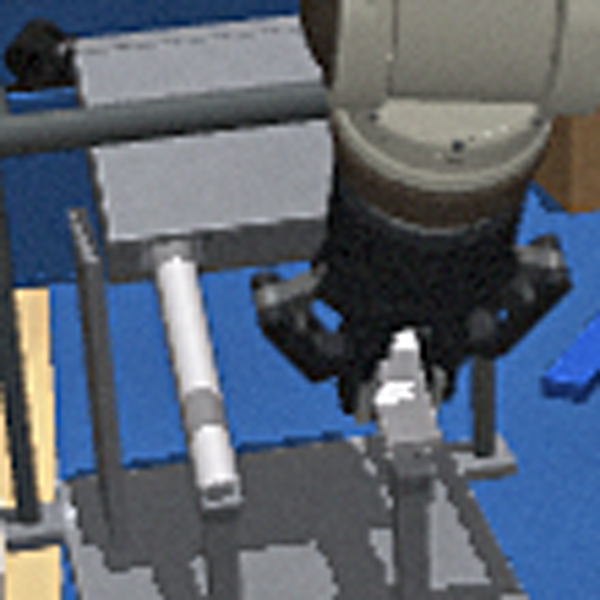

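The bar's low end is now up at (405,420), above the lip at (410,460), and the rod hasn't moved. Next I draw the bar out along its own axis.

Emit:
{"op": "carry_out", "data": {"linear": [[0.03,-0.34,-0.2],[0.045,-0.515,-0.305],[0.045,-0.515,-0.305],[0.045,-0.515,-0.305],[0,0,0]], "rotation": [[0,0,0],[0,0,0],[0,0,0],[0,0,0],[0,0,0]], "grip": [1,1,1,1,1]}}

```text
time: 6.95
ee_pos: [0.5566, 0.0658, 0.0977]
tcp_rot: [180.0, -30.5, 94.9]
wrist_force: [0.5, 0.2, -1.2]
opening: 0.0228
grasp_force: 59.3
```

```bash
python3 - <<'E'
from h import *
go(deck([35,-42,8.3]),RT)
E
```

```text
t 6.95 pos [556.573  65.794  97.733] deck [-11.024 -41.391  11.056] q [-7.442 10.926 -3.343 82.889 29.72  75.758] F [ 0.484  0.17  -1.151] open 0.022799743655617072 gf 59.281243085861206
units lin [-0.141  1.959  1.207] rot [0.561 0.05  0.013]
```

Emit:
{"op": "carry_out", "data": {"linear": [[0.045,-0.53,-0.3],[0.045,-0.53,-0.3],[0.045,-0.53,-0.3],[0.045,-0.53,-0.3],[0.045,-0.53,-0.3],[0.045,-0.53,-0.3],[0,0,0],[0,0,0]], "rotation": [[0,0,0],[0,0,0],[0,0,0],[0,0,0],[0,0,0],[0,0,0],[0,0,0],[0,0,0]], "grip": [1,1,1,1,1,1,1,1]}}

```text
time: 7.75
ee_pos: [0.5622, 0.0036, 0.0632]
tcp_rot: [179.9, -30.5, 95.0]
wrist_force: [-0.3, 0.5, -2.0]
opening: 0.0226
grasp_force: 59.3
```

```bash
python3 - <<'E'
from h import *
# cradle target, tool vertical; bar front -> cradle -100 ; grip 33 from front
Rt=np.c_[-cx*-1,cy,cx*0-Z]; Rt=np.c_[np.cross(-cy,-Z),-cy,-Z]
g=lambda x,z: C0+cx*x+Z*z
print(np.linalg.det(Rt),g(-55,120));go(g(-55,120),Rt)
E
```

```text
1.0 [ 545.86764056 -306.85924306  120.        ]
t 7.75 pos [562.245   3.601  63.178] deck [-82.001 -41.62   18.57 ] q [-13.381  15.228  -2.274  82.897  28.841  68.944] F [-0.293  0.523 -1.994] open 0.02256416599059054 gf 59.289515018463135
units lin [ -0.819 -15.523   2.841] rot [-3.817 -0.014 -1.11 ]
```

Emit:
{"op": "carry_out", "data": {"linear": [[-0.03,-0.5,0.2],[-0.03,-0.85,0.2],[-0.03,-0.85,0.2],[-0.03,-0.85,0.2],[-0.03,-0.85,0.2],[-0.03,-0.85,0.2],[-0.03,-0.85,0.2],[-0.03,-0.85,0.2]], "rotation": [[0,0,0],[0,0,0],[0,0,0],[0,0,0],[0,0,0],[0,0,0],[0,0,0],[0,0,0]], "grip": [1,1,1,1,1,1,1,1]}}

```text
time: 8.55
ee_pos: [0.5574, -0.1267, 0.0956]
tcp_rot: [179.8, -30.5, 95.1]
wrist_force: [-0.1, -0.3, -1.8]
opening: 0.0228
grasp_force: 59.2
```

Emit:
{"op": "carry_out", "data": {"linear": [[-0.05,-0.8,0.1],[-0.05,-0.8,0.1],[-0.05,-0.8,0.1],[-0.05,-0.8,0.1],[-0.05,-0.8,0.1],[-0.05,-0.8,0.1],[-0.05,-0.8,0.1],[-0.05,-0.8,0.1],[-0.05,-0.8,0.1],[-0.05,-0.8,0.1],[-0.05,-0.8,0.1],[0,0,0]], "rotation": [[-0.34,0,-0.1],[-0.34,0,-0.1],[-0.34,0,-0.1],[-0.34,0,-0.1],[-0.34,0,-0.1],[-0.34,0,-0.1],[-0.34,0,-0.1],[-0.34,0,-0.1],[-0.34,0,-0.1],[-0.34,0,-0.1],[-0.34,0,-0.1],[0,0,0]], "grip": [1,1,1,1,1,1,1,1,1,1,1,1]}}

```text
time: 9.75
ee_pos: [0.5462, -0.3025, 0.118]
tcp_rot: [-179.9, -0.5, 85.9]
wrist_force: [-0.3, 0.4, -1.4]
opening: 0.0229
grasp_force: 59.2
```

```bash
cat >> h.py <<'E'
Rc=np.c_[np.cross(-cy,-Z),-cy,-Z]
def cr(x,z,y=0): return C0+cx*x+cy*y+Z*z
E
python3 - <<'E'
from h import *
go(cr(-55,70),Rc)
a=bot.camera("side");b=bot.camera("top");cv2.imwrite("pics/s1.png",a);cv2.imwrite("pics/t1.png",b)
a=cv2.resize(a[270:470,260:410],(400,533),interpolation=2);b=cv2.resize(b[200:290,360:490],(400,277),interpolation=2)
c=np.zeros((533,800,3),np.uint8);c[:,:400]=a;c[:277,400:]=b;cv2.imwrite("pics/over.png",c)
E
```

```text
t 9.75 pos [ 546.212 -302.511  117.953] deck [-299.237    1.03   237.548] q [-29.175  14.806   7.859  83.37    0.44   64.882] F [-0.293  0.399 -1.372] open 0.022933200800424793 gf 59.23718512058258
units lin [-0.017 -0.217 -2.398] rot [-0.067 -0.008 -0.005]
```

View pics/over.png

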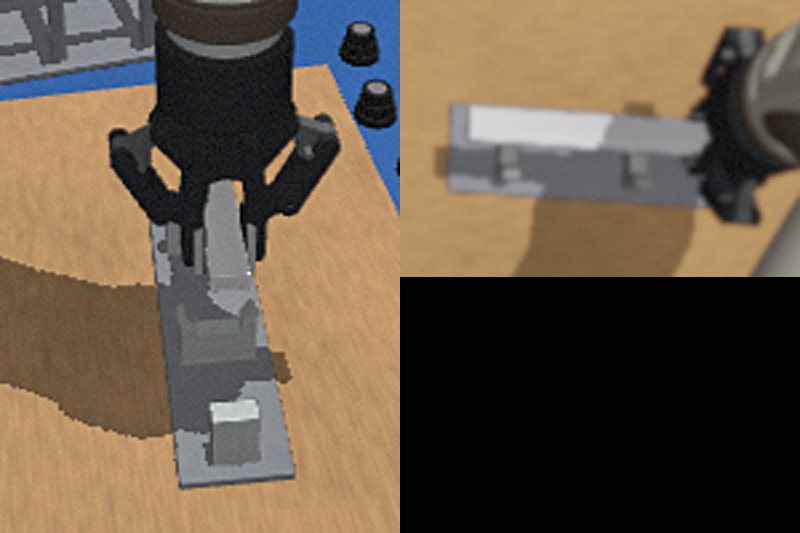

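The bar is held level above the cradle: its far end is at top crop (470,122) and its front end at side crop (230,285). The stop is at side crop (235,430). I'll check the bar's line against the cradle's.

```bash
python3 - <<'E'
from h import *
np.set_printoptions(precision=1,suppress=True)
T=lambda p:un([(a-400,b) for a,b in p],400/130,(360,200));S=lambda p:un(p,400/150,(260,270))
def C(w): w=w-C0[:2];return np.c_[w@cx[:2],w@cy[:2]]
print("top far",C(P("top",T([(470,106),(470,140)]),.135)),"near",C(P("top",T([(705,122),(705,154)]),.135)))
print("side front top",C(P("side",S([(209,280),(248,274)]),.135)),"bot",C(P("side",S([(212,290),(250,287)]),.123)))
print("side far top",C(P("side",S([(207,182),(238,181)]),.135)))
print("saddles top",C(P("top",T([(508,163),(637,170)]),.034)),"side",C(P("side",S([(218,325),(188,232)]),.04)))
# side far end? plate refit
for z in (.118,.123): pass
E
```

```text
top far [[114.7 -11.6]
 [113.6  12.2]] near [[-49.7 -11.6]
 [-50.2  10.9]]
side front top [[-85.6  11.9]
 [-83.4 -10.8]] bot [[-81.7   9.7]
 [-81.7 -12.3]]
side far top [[ -2.8   3.2]
 [ -4.  -16.2]]
saddles top [[ 68.9  13.9]
 [-30.4  12.6]] side [[-31.4  -0.2]
 [ 55.3  10.1]]
```

Emit:
{"op": "carry_out", "data": {"linear": [[0,0,-0.6],[0,0,-0.7],[0,0,-0.7],[0,0,-0.7],[0,0,-0.6],[0,0,0],[0,0,0]], "rotation": [[-0.03,0,0],[-0.03,0,0],[0,0,0],[0,0,0],[0,0,0],[0,0,0],[0,0,0]], "grip": [1,1,1,1,1,1,1]}}

```text
time: 10.55
ee_pos: [0.5463, -0.3011, 0.0511]
tcp_rot: [-179.9, -0.1, 86.0]
wrist_force: [0.6, 0.8, -0.7]
opening: 0.0231
grasp_force: 59.2
```

```bash
python3 - <<'E'
from h import *
go(cr(-51,45),Rc);p=st()[0];print("cradle",(p-C0)@cx,(p-C0)@cy)
a=bot.camera("side");b=bot.camera("top")
a=cv2.resize(a[330:460,290:390],(400,520),interpolation=2);b=cv2.resize(b[220:280,370:470],(400,240),interpolation=2)
c=np.zeros((520,800,3),np.uint8);c[:,:400]=a;c[:240,400:]=b;cv2.imwrite("pics/low.png",c)
E
```

```text
t 10.55 pos [ 546.314 -301.113   51.096] deck [-336.45     0.807  181.989] q [-28.895  15.633   1.444  75.978   0.073  65.11 ] F [ 0.615  0.823 -0.672] open 0.02305969248536079 gf 59.22782599925995
units lin [-0.008 -0.088 -0.305] rot [-0.018 -0.014 -0.012]
cradle -49.236185397042775 -0.03425341797584558
```

View pics/low.png

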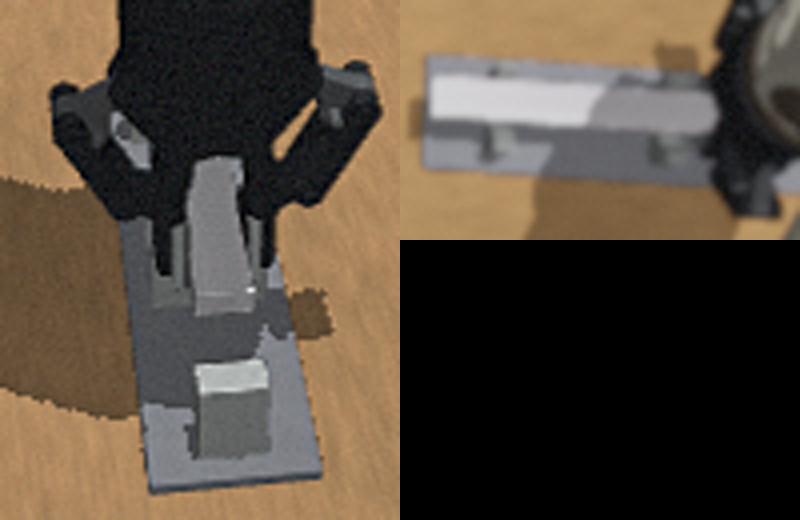

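The bar lies along the slots, side crop (222,240), about 15 mm short of the stop at (232,375). I'll lower it slowly and watch the force.

Emit:
{"op": "carry_out", "data": {"linear": [[0,0,-0.2],[0,0,-0.2],[0,0,-0.2],[0,0,0]], "rotation": [[-0.02,-0.01,-0.01],[0,0,0],[0,0,0],[0,0,0]], "grip": [1,1,1,1]}}

```text
time: 11.05
ee_pos: [0.5461, -0.301, 0.0385]
tcp_rot: [-179.9, 0.0, 85.9]
wrist_force: [-0.4, 0.4, -2.2]
opening: 0.0227
grasp_force: 59.2
```

Emit:
{"op": "carry_out", "data": {"linear": [[0,0,-0.1],[0,0,-0.1],[0,0,0]], "rotation": [[0,0,0],[0,0,0],[0,0,0]], "grip": [1,1,1]}}

```text
time: 11.35
ee_pos: [0.5463, -0.3011, 0.035]
tcp_rot: [-180.0, 0.0, 85.9]
wrist_force: [-0.6, -0.2, -1.6]
opening: 0.0228
grasp_force: 59.2
```

Emit:
{"op": "carry_out", "data": {"linear": [[0,0,-0.1],[0,0,-0.1],[0,0,0]], "rotation": [[0,0,0],[0,0,0],[0,0,0]], "grip": [1,1,1]}}

```text
time: 11.65
ee_pos: [0.5462, -0.3011, 0.0309]
tcp_rot: [-180.0, 0.0, 85.9]
wrist_force: [-1.3, -0.1, -1.4]
opening: 0.0228
grasp_force: 59.2
```

Emit:
{"op": "carry_out", "data": {"linear": [[0,0,-0.05],[0,0,0]], "rotation": [[0,0,0],[0,0,0]], "grip": [1,1]}}

```text
time: 11.85
ee_pos: [0.5464, -0.3012, 0.0302]
tcp_rot: [-180.0, 0.0, 85.9]
wrist_force: [0.5, 0.1, -1.4]
opening: 0.0227
grasp_force: 59.2
```

Emit:
{"op": "carry_out", "data": {"linear": [[0,0,-0.05],[0,0,0]], "rotation": [[0,0,0],[0,0,0]], "grip": [1,1]}}

```text
time: 12.05
ee_pos: [0.5465, -0.3013, 0.0297]
tcp_rot: [180.0, 0.0, 85.9]
wrist_force: [-0.6, 1.2, 2.3]
opening: 0.0229
grasp_force: 59.6
```

```bash
python3 - <<'E'
from h import *
go(cr(-51,29),Rc);p,R,o=st();print("cradle",(p-C0)@cx,(p-C0)@cy,o["torque"])
E
```

```text
t 12.05 pos [ 546.516 -301.256   29.67 ] deck [-348.872    0.618  164.529] q [-28.852  16.045  -0.458  73.462  -0.029  65.236] F [-0.604  1.186  2.327] open 0.02290900637305803 gf 59.565977454185486
units lin [-0.018 -0.081 -0.033] rot [ 0.005  0.002 -0.002]
cradle -49.36522411314562 -0.24629729505780418 [ 0.068  0.203 -0.023]
```

The bar is on the saddle floors. Now I slide it towards the stop.

Emit:
{"op": "carry_out", "data": {"linear": [[-0.01,-0.15,0.01],[-0.01,-0.15,0],[-0.01,-0.15,0],[-0.01,-0.15,0],[0,0,0]], "rotation": [[0,0,0],[0,0,0],[0,0,0],[0,0,0],[0,0,0]], "grip": [1,1,1,1,1]}}

```text
time: 12.55
ee_pos: [0.5457, -0.3138, 0.0297]
tcp_rot: [180.0, 0.1, 85.9]
wrist_force: [0.7, -0.3, 2.4]
opening: 0.0227
grasp_force: 59.7
```

Emit:
{"op": "carry_out", "data": {"linear": [[0,-0.05,0],[0,0,0]], "rotation": [[0,0,0],[0,0,0]], "grip": [1,1]}}

```text
time: 12.75
ee_pos: [0.5457, -0.3143, 0.0296]
tcp_rot: [180.0, 0.0, 85.9]
wrist_force: [-0.3, 1.1, 3.1]
opening: 0.0232
grasp_force: 59.7
```

Emit:
{"op": "carry_out", "data": {"linear": [[-0.005,-0.05,0],[0,0,0]], "rotation": [[0,0,0],[0,0,0]], "grip": [1,1]}}

```text
time: 12.95
ee_pos: [0.5456, -0.3152, 0.0296]
tcp_rot: [180.0, 0.0, 85.9]
wrist_force: [-0.0, 2.2, 2.8]
opening: 0.0233
grasp_force: 59.7
```

Emit:
{"op": "carry_out", "data": {"linear": [[-0.005,-0.05,0],[0,0,0]], "rotation": [[0,0,0],[0,0,0]], "grip": [1,1]}}

```text
time: 13.15
ee_pos: [0.5455, -0.3162, 0.0296]
tcp_rot: [180.0, 0.0, 85.9]
wrist_force: [-1.4, 2.3, 3.4]
opening: 0.0226
grasp_force: 59.7
```

Emit:
{"op": "carry_out", "data": {"linear": [[-0.005,-0.05,0],[0,0,0]], "rotation": [[0,0,0],[0,0,0]], "grip": [1,1]}}

```text
time: 13.35
ee_pos: [0.5454, -0.3173, 0.0295]
tcp_rot: [180.0, 0.0, 85.9]
wrist_force: [0.9, 2.0, 4.3]
opening: 0.0229
grasp_force: 59.8
```

Emit:
{"op": "carry_out", "data": {"linear": [[-0.003,-0.04,0],[0,0,0]], "rotation": [[0,0,0],[0,0,0]], "grip": [1,1]}}

```text
time: 13.55
ee_pos: [0.5453, -0.3176, 0.0295]
tcp_rot: [-180.0, -0.0, 85.9]
wrist_force: [1.2, 4.8, 4.0]
opening: 0.0227
grasp_force: 59.9
```

Emit:
{"op": "carry_out", "data": {"linear": [[-0.002,-0.03,0],[0,0,0]], "rotation": [[0,0,0],[0,0,0]], "grip": [1,1]}}

```text
time: 13.75
ee_pos: [0.5453, -0.3176, 0.0295]
tcp_rot: [-180.0, -0.1, 86.0]
wrist_force: [1.0, 7.5, 5.6]
opening: 0.0227
grasp_force: 60.0
```

Emit:
{"op": "carry_out", "data": {"linear": [[0,0,0]], "rotation": [[0,0,0]], "grip": [1]}}

```text
time: 13.85
ee_pos: [0.5453, -0.3176, 0.0295]
tcp_rot: [-180.0, -0.1, 86.0]
wrist_force: [0.0, 7.0, 4.5]
opening: 0.0228
grasp_force: 60.1
```

The bar is against the stop: about 7 N, and the TCP no longer advances. I'll relax a little, open and retreat straight up.

Emit:
{"op": "carry_out", "data": {"linear": [[0,0.02,0],[0,0,0],[0,0,0],[0,0,0],[0,0,0],[0,0,0],[0,0,0],[0,0,0]], "rotation": [[0,0,0],[0,0,0],[0,0,0],[0,0,0],[0,0,0],[0,0,0],[0,0,0],[0,0,0]], "grip": [1,-0.2,-0.2,-0.2,-0.2,-0.2,-0.2,-0.2]}}

```text
time: 14.65
ee_pos: [0.5452, -0.3183, 0.0295]
tcp_rot: [-180.0, 0.0, 85.9]
wrist_force: [-0.7, 0.8, 1.1]
opening: 0.0511
grasp_force: 0.0
```

Emit:
{"op": "carry_out", "data": {"linear": [[0,0,0.2],[0,0,0.5],[0,0,0.8],[0,0,0.8],[0,0,0.8],[0,0,0.8],[0,0,0.8],[0,0,0.8],[0,0,0.8],[0,0,0.8],[0,0,0.8],[0,0,0]], "rotation": [[0,0,0],[0,0,0],[0,0,0],[0,0,0],[0,0,0],[0,0,0],[0,0,0],[0,0,0],[0,0,0],[0,0,0],[0,0,0],[0,0,0]], "grip": [-0.2,-0.2,-0.2,-0.2,-0.2,-0.2,-0.2,-0.2,-0.2,-0.2,-0.2,-0.2]}}

```text
time: 15.85
ee_pos: [0.546, -0.3187, 0.1912]
tcp_rot: [179.8, 0.2, 85.9]
wrist_force: [1.0, -0.1, 1.4]
opening: 0.0517
grasp_force: 0.0
```

Emit:
{"op": "carry_out", "data": {"linear": [[-1,0,0.3],[-1,0,0.3],[-1,0,0.3],[-1,0,0.3],[-1,0,0.3],[-1,0,0.3],[0,0,0]], "rotation": [[0,0,0],[0,0,0],[0,0,0],[0,0,0],[0,0,0],[0,0,0],[0,0,0]], "grip": [-0.2,-0.2,-0.2,-0.2,-0.2,-0.2,-0.2]}}

```text
time: 16.55
ee_pos: [0.4238, -0.3184, 0.2248]
tcp_rot: [179.9, 0.1, 85.8]
wrist_force: [-0.0, -0.8, 0.8]
opening: 0.0512
grasp_force: 0.0
```

```bash
python3 - <<'E'
from h import *
np.set_printoptions(precision=1,suppress=True)
print(st()[2]["opening"])
for n,(x0,y0,x1,y1) in(("top",(365,225,485,280)),("side",(305,335,380,460))):
    im=bot.camera(n);cv2.imwrite(f"pics/end_{n}.png",im);g=im.min(2)
    m=np.zeros(g.shape,np.uint8);m[y0:y1,x0:x1]=(g[y0:y1,x0:x1]>150)*255
    for c in sorted(cv2.findContours(m,0,1)[0],key=cv2.contourArea)[-2:]:
        w=P(n,c[:,0].astype(float),.046)-C0[:2];w=np.c_[w@cx[:2],w@cy[:2]];print(n,cv2.contourArea(c),cv2.minAreaRect(w.astype(np.float32)),w.min(0),w.max(0))
E
```

```text
0.05121031774872013
top 137.5 ((30.148216247558594, 28.34801483154297), (13.549490928649902, 80.12492370605469), 88.41780853271484) [-9.8 20.8] [70.1 35.6]
top 1124.5 ((-7.5992584228515625, -4.87200927734375), (41.22758483886719, 215.0882110595703), 88.26226806640625) [-114.6  -25.3] [99.8 16.4]
side 464.5 ((-106.04515075683594, 10.5016450881958), (83.68852996826172, 49.27661895751953), 0.29939526319503784) [-148.   -14.3] [-64.3  35.2]
side 1411.0 ((-3.7633209228515625, -7.978410720825195), (40.992530822753906, 212.86293029785156), 89.7571029663086) [-110.2  -28.3] [102.7  12.9]
```

```bash
python3 -c "
from workcell import bot
print(bot.job_done())"
```

```text
the job is handed in; nothing more can be done
None
```

I drew the flat bar out of the rack, laid it in both saddles against the end stop and let go. I handed the job in at about 16.7 s of the 46 s; no verdict came back, the rod and boots were never gripped, and I didn't re-measure them at the end.

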